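Set the one rivet still standing proud

ROBOT

A 6-joint arm with a two-finger parallel gripper is mounted at the origin on the work surface. World frame = base frame: x ahead of the robot, y to its left, z up, the work surface at z = 0. Lengths are in m, angles in rad, forces in N, time in s.
With the tool pointing down it reaches from about 0.3 to 0.875 m from the base axis. Payload 6.4 kg.
Tool frame: the origin (TCP) lies between the finger pads; the fingertips stand 25 mm ahead of it and the grasp point (between the pads) lies 6 mm ahead of it (ctrl.finger_overhang is the distance from the TCP to the fingertips, in m); x points along the fingers, y is the direction in which the jaws open and shut, and the axes are right-handed (so a half turn about x gives the same grasp; the last joint's range is limited). The gripper opens to 85 mm and grips with 20 to 120 N. Pads are 22 mm wide; open, the fingers measure 114 mm over their backs; the gripper's body (76 mm by 85 mm) begins 54 mm behind the grasp point. The pads swing forward as they close: fully open they stand 13 mm farther back than shut.
Start: joints at [-1.394, 0.181, 1.607, -0, 1.354, -0.206], TCP at [0.215, -0.533, 0.22] pointing down, gripper open.
Joint ranges: [-2.99, 2.99], [-0.89, 2.07], [0.3, 2.58], [-1.14, 4.28], [0, 2.63], [-3.12, 3.12]. Speed limits (rad/s): [2.57, 2.57, 3.01, 3.14, 3.14, 3.14].

INTERFACE

Orientations are given as [roll, pitch, yaw] about the fixed x, y, z axes, in that order (R = Rz(yaw) Ry(pitch) Rx(roll)).
In Python, from station import monitor, vision, ctrl gives the robot as it stands.
- The arm moves only by the tool send_rows, never from a script. Its argument "moves" is a list of rows, each an object with "linear": the shift along the tool's x, y, z in mm, a list of three; "turn": the turn, a rotation vector about the tool's x, y, z in degrees, a list of three. A call has exactly 8 rows; each row is the pose to reach, as a shift and turn from the pose commanded when the call began, along the tool's axes at that moment; what a row does not reach only later rows make up. A row lasts 1/8 s, in which the tool goes at most 62.5 mm and 10.7 degrees, less where a joint would pass 70% of its speed; a pose out of reach is approached as far as the arm can. A call with a gripper value outside its range is refused whole. "grip" is the closure, from 0 (fully open) to 1 (shut), set as the call begins (left out, the last holds). The fingers move at their own pace and stop on an object; "newtons" is the grip in N (left out, the last holds). Time passes only in rows, so rows that repeat a pose let the fingers close, or fill a call up. It gives the time, the measured TCP pose, the force and the opening at its end, in the units of the state.
- monitor.sense(): the state, without advancing time (a new reading comes with each control period).
- vision.camera(name): name is "scene" or "side" or "wrist"; returns the picture (480x640x3 uint8, red, green, blue); there is no depth.
- vision.camera_params(name): a dict with "fx", "fy", "cx", "cy" (pixels), "k1" (the pictures are not rectified: a ray, as slopes to the right and down, at radius r is drawn at 1 + k1 r^2 times it, then the intrinsics apply), "R" (3x3) and "t" (3): a world point X has camera coordinates R X + t; the wrist camera has in their place "tool_from_camera" (4x4, takes a point from camera to tool coordinates, whose origin is the TCP and whose axes are the tool frame's). Camera axes: x right, y down, z forward; pixel columns grow to the right and rows downward; lengths in m; the calibration is good to about 2 mm. A picture is of the moment at which its call begins: read the wrist's pose just before it. camera_params takes no time and is no camera call.
- ctrl.hand_in(): hands the job in, once; it reports no verdict.
The state is a dict: "time": time; "joint_pos": joint angles; "joint_vel": joint speeds; "joint_torque": joint torques, N m; "ee_pos": TCP position; "orientation": TCP orientation; "force": force on the tool from outside, world axes, zero at the start; "moment": the same for the moment, N m; "gripper_width": opening from 0.0 (shut) to 1.0 (fully open).
Only numpy, scipy, OpenCV 4.12 (cv2) and the standard library are available. Lean on these libraries where they do the work, as an engineer would, in place of code of your own. Each camera call takes 0.05 s, during which the arm holds its last target. There are 200 camera calls.

TASK

Of the three pin rivets in the press's sliding carriage, two are already set and one pin still stands proud. Slide the carriage so that the proud rivet sits centred under the ram, then push the palm button down to drive that pin fully home, and let the ram come back up. Work the press on that rivet only, do not touch the rivets with the gripper, and leave the other things on the bench where they are.

Things in the scene. Friction and masses are not known exactly. Their poses are not given: they have to be found in the camera images.
- press: Green palm press with a long grey guide bed, fixed. Origin: at bench height on the ram's axis; y runs along the bed. Bed: y -195 to +285 mm, 84 mm wide, top 14 mm above the bench; guide strips up to 22 mm. Column (32 mm wide along y) beside the bed at x -105 to -59 mm, its foot 90 mm wide; its head, 32 mm wide along y, overhangs the bed 105 to 150 mm above the bench, x -105 to +17 mm.
- ram (a joint): Vertical travel of the ram in m: 0 = up (a spring brings it back up), 0.024 = fully down at its stop. Pressing its palm button fully down takes about 7 N, plus 4 N while it drives a pin.
- ram_tip (a point): Centre of the flat lower end of the ram, a round steel bar of 16 mm diameter; 56 mm above the bench when up, 32 mm when fully down.
- palm_top (a point): Centre of the top of the black mushroom palm button (48 mm diameter) on the ram's upper end; 193 mm above the bench when the ram is up, 169 mm when fully down.
- carriage: Dark steel bar 60 mm wide (x), 300 mm long (y), 10 mm thick, about 0.6 kg, lying loose between the guides of the press bed; slides along the bed. Origin: centre of its underside; axes parallel to the press's. Three rivets stand in holes on its centre line at y -125, -45 and +35 mm; a black upright grip post stands at y +130 mm.
- grip_post (a point): Point on the axis of the carriage's black round grip post, 24 mm above the bar's top face; the post is 26 mm in diameter and rises 45 mm above the bar's top face (69 mm above the bench).
- rivet_a: One of three alike aluminium pin rivets standing in the carriage's holes, in no fixed order: a 26 mm round flange, 3 mm thick, on the bar's top face, with a pin whose round head is 16 mm across and 5 mm thick. Origin: centre of the flange's underside, on the bar's top face; z is its axis.
- pin_a (a joint): How far the pin of rivet_a has been driven into it, in m: 0 = head stands 12 mm clear of the flange (not set), 0.012 = head lies on the flange (set).
- rivet_b: One of three alike aluminium pin rivets standing in the carriage's holes, in no fixed order: a 26 mm round flange, 3 mm thick, on the bar's top face, with a pin whose round head is 16 mm across and 5 mm thick. Origin: centre of the flange's underside, on the bar's top face; z is its axis.
- pin_b (a joint): How far the pin of rivet_b has been driven into it, in m: 0 = head stands 12 mm clear of the flange (not set), 0.012 = head lies on the flange (set).
- rivet_c: One of three alike aluminium pin rivets standing in the carriage's holes, in no fixed order: a 26 mm round flange, 3 mm thick, on the bar's top face, with a pin whose round head is 16 mm across and 5 mm thick. Origin: centre of the flange's underside, on the bar's top face; z is its axis.
- pin_c (a joint): How far the pin of rivet_c has been driven into it, in m: 0 = head stands 12 mm clear of the flange (not set), 0.012 = head lies on the flange (set).
- bottle_1: Bystander: clear plastic sample bottle, 60 mm across, 160 mm tall; origin at the centre of its underside.
- bottle_2: Bystander: clear plastic sample bottle, 60 mm across, 160 mm tall; origin at the centre of its underside.
- tape_roll: Bystander: empty cardboard tape core lying flat, 84 mm across, 25 mm tall; origin at the centre of its underside.
- jar: Bystander: glass jar with a steel lid, 56 mm across, 70 mm tall; origin at the centre of its underside.
- screwdriver: Bystander: screwdriver lying on the bench along its x axis, about 200 mm long; origin under its middle.
- wrench: Bystander: wrench lying on the bench along its x axis, about 170 mm long; origin under its middle.

How it is judged:
By the outcome, as a careful person would: the job done as asked, in the order asked, and still so for the second after the job is handed in, with the robot touching nothing.
It also fails if it takes over 46 s, if anything falls off the work surface, if the arm or the gripper's body presses on something with over 40 N, if the wrist force passes 120 N, or if a joint passes its speed limit or range.

## Working session

There is one attempt and no reset: what is moved stays moved. The work goes in short steps, Python scripts to look and compute and a tool call to move; the robot and the scene stay as the last step left them, time stands still between calls to the robot, and variables do not carry over. Pictures are saved under pics/ and viewed, about 8 in all and at most 12, crops included, and the job is handed in when it is done.

Besides the shell and the picture viewer there is one more tool, called after "Request:" as name([rows], argument=value, ...), one row to a line, values as JSON. send_rows: Moves the arm, as the interface text tells. Its arguments: {"type":"object","properties":{"moves":{"type":"array"},"grip":{"type":"number"},"newtons":{"type":"number"}},"required":["moves"]}

```bash
mkdir -p pics; cat > h.py <<'E'
import numpy as np, cv2
from scipy.spatial.transform import Rotation as Ro
from station import monitor, vision, ctrl
def snap(n,f):
    im=vision.camera(n); cv2.imwrite('pics/'+f,im[:,:,::-1]); return im
def cam(n,s=None):
    p=vision.camera_params(n)
    if 'R' in p: return p,np.array(p['R']),np.array(p['t'])
    T=np.eye(4);T[:3,:3]=Ro.from_euler('xyz',s['orientation']).as_matrix();T[:3,3]=s['ee_pos']
    M=np.linalg.inv(T@np.array(p['tool_from_camera']));return p,M[:3,:3],M[:3,3]
def ray(c,u,v):
    p,R,t=c;x=(u-p['cx'])/p['fx'];y=(v-p['cy'])/p['fy'];rd=np.hypot(x,y);r=rd
    for _ in range(30): r=rd/(1+p['k1']*r*r)
    k=r/rd if rd>0 else 1
    return -R.T@t, R.T@np.array([x*k,y*k,1])
def onz(c,u,v,z):
    o,d=ray(c,u,v);return o+d*(z-o[2])/d[2]
def proj(c,X):
    p,R,t=c;q=R@np.array(X)+t;x,y=q[0]/q[2],q[1]/q[2];k=1+p['k1']*(x*x+y*y)
    return np.array([p['cx']+p['fx']*x*k,p['cy']+p['fy']*y*k])
E
python3 - <<'E'
from h import *
s=monitor.sense();print(s['time'],s['ee_pos'],s['orientation'],s['force'])
snap('scene','s0.png');snap('side','d0.png')
for n in('scene','side'):
    p,R,t=cam(n);print(n,p['fx'],p['k1'],-R.T@t,R[2])
E
```

```text
0.0 [ 0.21470746 -0.53280251  0.21889141] [-1.78776727  1.56906454  1.73663989] [ 0.45437898 -0.89616078  0.76413832]
scene 476.95072898269297 -0.122682069339943 [ 0.94393531 -0.51889782  0.630217  ] [-0.53061961  0.56963956 -0.62765724]
side 556.6846309277535 0.053812502855423036 [0.08944601 0.52688837 0.57823911] [ 0.50637241 -0.69502343 -0.51042082]
```

View pics/s0.png

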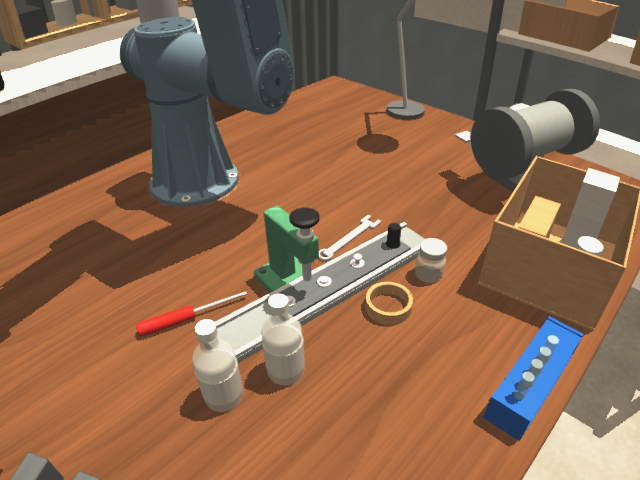

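View pics/d0.png

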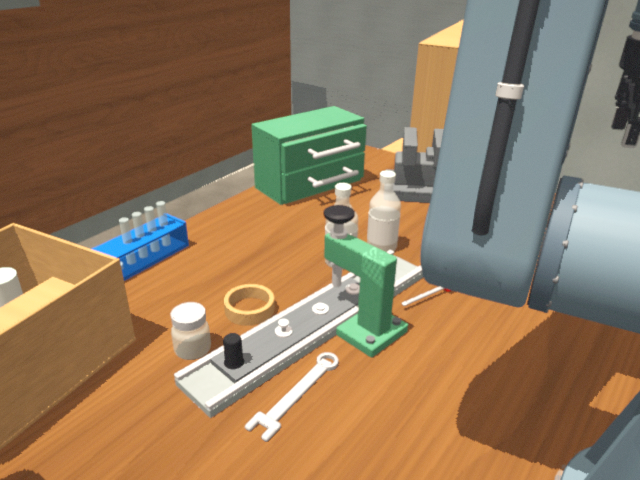

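The proud pin is the one nearest the grip post: scene (357,259), side (284,325). The palm button is at scene (304,217), side (339,213), and the post at scene (394,235), side (233,350). I'll measure these with masks.

```bash
cat >> h.py <<'E'
def blob(im,box,mask):
    x0,y0,x1,y1=box;m=mask(im[y0:y1,x0:x1].astype(int)).astype(np.uint8)
    n,l,st,ce=cv2.connectedComponentsWithStats(m);k=1+np.argmax(st[1:,4]);
    return st[k]+np.array([x0,y0,0,0,0]),ce[k]+[x0,y0],(l==k)
def tri(c1,p1,c2,p2):
    o,d=ray(c1,*p1);q,e=ray(c2,*p2);A=np.stack([d,-e],1);s=np.linalg.lstsq(A,q-o,rcond=None)[0]
    a=o+d*s[0];b=q+e*s[1];return (a+b)/2,np.linalg.norm(a-b)
E
python3 - <<'E'
from h import *
S=cv2.imread('pics/s0.png')[:,:,::-1];D=cv2.imread('pics/d0.png')[:,:,::-1]
cs,cd=cam('scene'),cam('side')
dark=lambda a:a.max(2)<45
for n,im,c,bp,bq in(('scene',S,cs,(280,200,330,235),(380,215,408,255)),('side',D,cd,(318,198,362,232),(215,328,250,375))):
    print(n,'palm',blob(im,bp,dark)[:2],'post',blob(im,bq,dark)[:2])
white=lambda a:a.min(2)>175
for n,im,bs in(('scene',S,[(346,248,368,272),(312,272,334,290)]),('side',D,[(272,314,296,340),(310,300,332,318)])):
    for b in bs: print(n,blob(im,b,white)[:2])
a=cv2.resize(S[190:350,200:440],None,fx=3.3,fy=3.3,interpolation=cv2.INTER_CUBIC)[:, :,::-1]
b=cv2.resize(D[200:400,170:440],None,fx=2.9,fy=2.9,interpolation=cv2.INTER_CUBIC)[:,:,::-1]
cv2.imwrite('pics/c1.png',a);cv2.imwrite('pics/c2.png',b)
E
```

```text
scene palm (array([291, 219,  28,  10,  66]), array([304.27272727, 224.83333333])) post (array([386, 227,  14,  21, 222]), array([392.85135135, 238.06756757]))
side palm (array([333, 218,  18,   5,  34]), array([341.26470588, 220.58823529])) post (array([227, 341,  17,  27, 245]), array([236.05306122, 355.0244898 ]))
scene (array([350, 253,  15,  15, 103]), array([357.80582524, 259.90291262]))
scene (array([317, 276,  15,  11, 114]), array([323.95614035, 280.47368421]))
side (array([272, 314,  21,  24, 338]), array([281.5295858 , 325.29289941]))
side (array([310, 300,  22,  18, 264]), array([320.93939394, 308.12878788]))
```

View pics/c1.png

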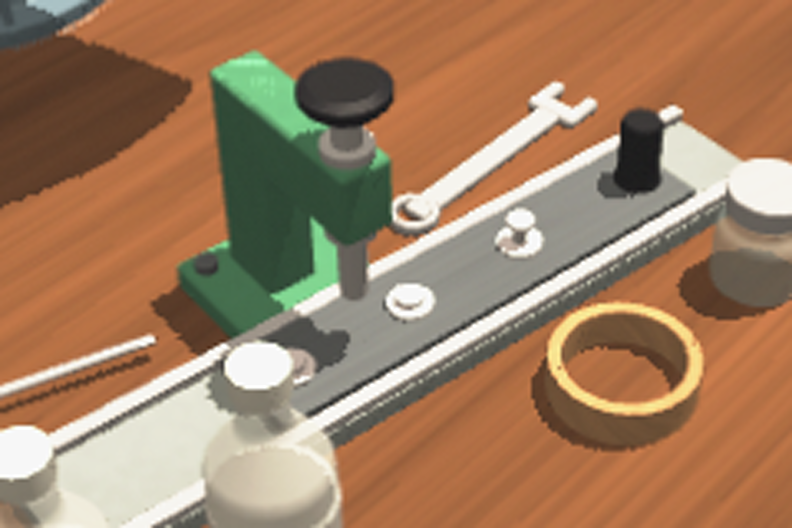

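View pics/c2.png

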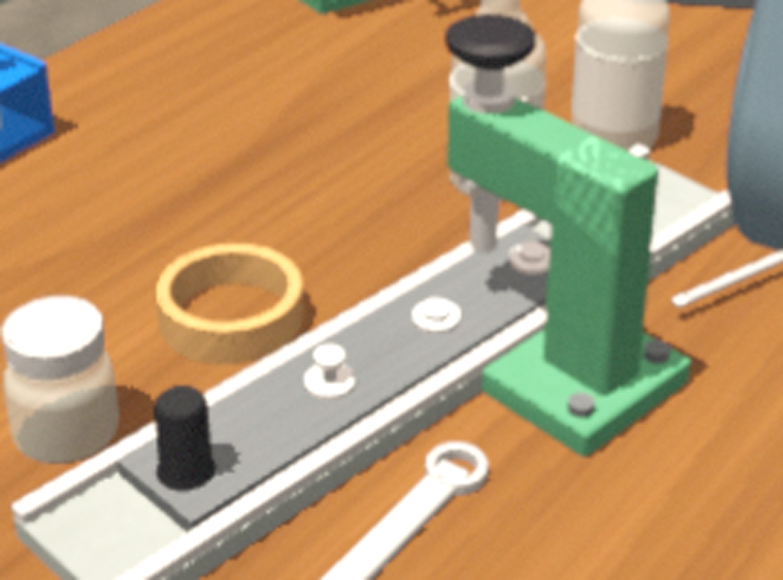

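```bash
python3 - <<'E'
from h import *
cs,cd=cam('scene'),cam('side')
P={'palm':((344.5,88),(490,39),.190),'posttop':((641,121),(182,398),.069),'postbase':((638,182),(186,480),.026),'head':((520,217),(330,353),.044),'flange':((519,240),(329,379),.027),'mid':((410,300),(437,314),.027),'tip':((353,292),(484,243),.056),
'jarlid':((763,186),(54,325),.07),'tape':((627,360),(232,295),.02)}
X={}
for k,(a,b,z) in P.items():
    a=(200+a[0]/3.3-.35,190+a[1]/3.3-.35);b=(170+b[0]/2.9-.33,200+b[1]/2.9-.33)
    x,e=tri(cs,a,cd,b);A=onz(cs,*a,z);B=onz(cd,*b,z);X[k]=(A+B)/2
    print(k,np.round(x*1e3,1),'gap',round(e*1e3,1),'planes',np.round(A[:2]*1e3,1),np.round(B[:2]*1e3,1))
y=X['posttop']-X['mid'];y[2]=0;y/=np.linalg.norm(y);print('yaw of press y-axis',y,np.degrees(np.arctan2(-y[0],y[1])))
for k in X:print(k,'along',round((X[k]-X['palm'])@y*1e3,1),'lat',round((X[k]-X['palm'])@[y[1],-y[0],0]*1e3,1))
# bottle caps
for u,v in((206,330),(278,302)): print('bottle',np.round(onz(cs,u,v,.16)[:2],3))
E
```

```text
palm [500.3 -99.6 187.1] gap 0.7 planes [ 503.5 -102.2] [497.1 -95.2]
posttop [534.4 107.1  68. ] gap 0.7 planes [535.4 106.3] [533.2 107.8]
postbase [533.5 110.6  18.7] gap 2.0 planes [539.1 103.8] [526.9 115.5]
head [519.1  14.8  43.5] gap 1.5 planes [520.   14.8] [518.   14.8]
flange [519.4  15.   26. ] gap 0.6 planes [520.4  14.3] [518.4  15.7]
mid [506.7 -64.3  26.3] gap 1.6 planes [507.9 -64.4] [505.6 -64.1]
tip [ 501.6 -102.2   55.7] gap 1.2 planes [ 502.4 -102.1] [ 500.9 -102.3]
jarlid [623.1 104.9  69.1] gap 2.4 planes [622.8 102.8] [623.4 106.1]
tape [618.7 -15.5  18.7] gap 4.5 planes [621. -15.] [615.5 -15.4]
yaw of press y-axis [0.15859614 0.98734354 0.        ] -9.125420829230972
palm along 0.0 lat 0.0
posttop along 208.5 lat 0.9
postbase along 210.9 lat -0.8
head along 115.0 lat 0.5
flange along 115.3 lat 0.8
mid along 35.0 lat 0.9
tip along -3.2 lat 1.9
jarlid along 220.0 lat 89.0
tape along 101.2 lat 103.2
bottle [ 0.555 -0.334]
bottle [ 0.587 -0.237]
```

```bash
cat >> h.py <<'E'
def Rt(yv):
    x=np.array([0,0,-1.]);y=np.array([yv[0],yv[1],0.]);y/=np.linalg.norm(y);return np.stack([x,y,np.cross(x,y)],1)
def plan(pos,R1=None):
    s=monitor.sense();R0=Ro.from_euler('xyz',s['orientation']).as_matrix()
    l=R0.T@(np.array(pos)-s['ee_pos'])*1e3
    w=Ro.from_matrix(R0.T@(R1 if R1 is not None else R0)).as_rotvec(degrees=True)
    print('linear',l.round(1),'turn',w.round(1));return l,w
E
python3 - <<'E'
from h import *
s=monitor.sense();print(Ro.from_euler('xyz',s['orientation']).as_matrix().round(3))
y=np.array([.1586,.9873])
for sg in(1,-1): plan([.5265,.06,.30],Rt(sg*y))
print(vision.camera_params('wrist'))
E
```

```text
[[-0.     0.374 -0.928]
 [ 0.002 -0.928 -0.374]
 [-1.    -0.002 -0.   ]]
linear [ -80.2 -433.6 -510.7] turn [-1.489e+02 -1.000e-01  0.000e+00]
linear [ -80.2 -433.6 -510.7] turn [31.1  0.   0.1]
{'fx': 360.20059724669403, 'fy': 360.20059724669403, 'cx': 314.71257390073697, 'cy': 237.13203221441978, 'k1': -0.005379126786119864, 'tool_from_camera': array([[ 1.43013047e-03, -3.17056219e-01,  9.48405667e-01,
        -1.55399595e-01],
       [ 9.99998809e-01, -9.63628358e-05, -1.54014390e-03,
        -2.06154027e-04],
       [ 5.79703261e-04,  9.48406740e-01,  3.17055704e-01,
        -8.33834332e-02],
       [ 0.00000000e+00,  0.00000000e+00,  0.00000000e+00,
         1.00000000e+00]])}
```

Request:
send_rows([
  {"linear": [-50,-10,-12],"turn": [0,0,0]},
  {"linear": [-80,-40,-47],"turn": [4,0,0]},
  {"linear": [-80,-78,-92],"turn": [8,0,0]},
  {"linear": [-80,-116,-137],"turn": [12,0,0]},
  {"linear": [-80,-154,-182],"turn": [16,0,0]},
  {"linear": [-80,-192,-227],"turn": [20,0,0]},
  {"linear": [-80,-230,-271],"turn": [24,0,0]},
  {"linear": [-80,-266,-314],"turn": [27,0,0]},
], grip=0.2, newtons=40)

```text
time: 1.1
ee_pos: [0.4071, -0.1674, 0.2997]
orientation: [-2.992, 1.571, 0.059]
force: [1.2, -0.4, -0.8]
gripper_width: 0.802
```

```bash
python3 - <<'E'
from h import *
s=monitor.sense();print(s['time'],s['ee_pos'],s['joint_pos'])
plan([.5265,.06,.30],Rt([-.1586,-.9873]))
E
```

```text
1.1 [ 0.40711628 -0.16743273  0.29965042] [-6.61165485e-01 -1.95256848e-01  1.82020633e+00  1.02153178e-04
  1.51652682e+00  1.00013969e+00]
linear [  -0.3 -237.3  -98.3] turn [ 3.9 -0.   0. ]
```

Request:
send_rows([
  {"linear": [0,-45,-19],"turn": [1,0,0]},
  {"linear": [0,-92,-38],"turn": [2,0,0]},
  {"linear": [0,-138,-57],"turn": [3,0,0]},
  {"linear": [0,-184,-76],"turn": [3.9,0,0]},
  {"linear": [0,-220,-91],"turn": [3.9,0,0]},
  {"linear": [0,-237,-98],"turn": [3.9,0,0]},
  {"linear": [0,-237,-98],"turn": [3.9,0,0]},
  {"linear": [0,-237,-98],"turn": [3.9,0,0]},
])

```text
time: 2.1
ee_pos: [0.5249, 0.0571, 0.2996]
orientation: [0.809, 1.57, -2.49]
force: [-0.4, -0.7, 0.3]
gripper_width: 0.796
```

```bash
python3 - <<'E'
from h import *
s=monitor.sense();print(s['time'],s['ee_pos'],s['force'])
snap('wrist','w0.png');c=cam('wrist',s)
for X in([.534,.107,.069],[.519,.0148,.044],[.501,-.101,.056],[.500,-.100,.193]):print(proj(c,X).round(1))
E
```

```text
2.1 [0.52487374 0.05711352 0.29960519] [-0.35992563 -0.72134183  0.30399134]
[269.6 195.6]
[353.1 191.4]
[458.5 193.2]
[524.9 231. ]
```

View pics/w0.png

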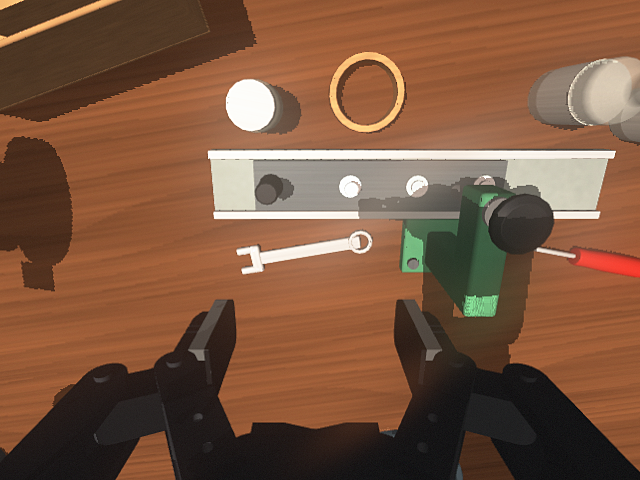

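Post top is at about (265,188), the proud head at (350,185) and the palm at (520,224). Relative to the prediction everything is shifted evenly by (-4,-7) px, so the spacing holds. Next I go to the post.

```bash
python3 - <<'E'
from h import *
plan([.534,.107,.061],Rt([-.1586,-.9873]))
E
```

```text
linear [238.7 -51.   -1.2] turn [ 0.1  0.  -0. ]
```

Request:
send_rows([
  {"linear": [0,-30,-1],"turn": [0,0,0]},
  {"linear": [30,-51,-1],"turn": [0,0,0]},
  {"linear": [75,-51,-1],"turn": [0,0,0]},
  {"linear": [115,-51,-1],"turn": [0,0,0]},
  {"linear": [145,-51,-1],"turn": [0,0,0]},
  {"linear": [160,-51,-1],"turn": [0,0,0]},
  {"linear": [160,-51,-1],"turn": [0,0,0]},
  {"linear": [160,-51,-1],"turn": [0,0,0]},
])

```text
time: 3.15
ee_pos: [0.5353, 0.108, 0.1413]
orientation: [-3.012, 1.568, -0.027]
force: [-0.4, 0.4, -0.1]
gripper_width: 0.798
```

```bash
python3 - <<'E'
from h import *
s=monitor.sense();print(s['time'],s['ee_pos'],s['force'])
a=snap('wrist','w1.png');c=cam('wrist',s)
for X in([.534,.107,.069],[.519,.0148,.044]):print(proj(c,X).round(1))
b=vision.camera('scene')
cv2.imwrite('pics/m1.png',np.hstack([cv2.resize(a,(400,300)),cv2.resize(b[150:300,300:500],(400,300))])[:,:,::-1])
plan([.534,.107,.061],Rt([-.1586,-.9873]))
E
```

```text
3.15 [0.5352855  0.10796089 0.14132402] [-0.38913814  0.4047573  -0.12917656]
[318.6 248.4]
[444.5 237.2]
linear [80.4  1.4  1.3] turn [ 0.2 -0.2  0. ]
```

View pics/m1.png

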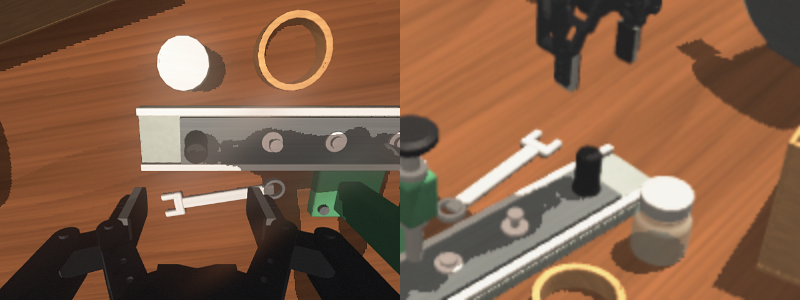

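```bash
python3 - <<'E'
from h import *
s=monitor.sense();c=cam('wrist',s)
S=vision.camera('scene');D=vision.camera('side')
print('mid tip scene pred',proj(cam('scene'),[.5353,.108,.126]).round(1))
R=Ro.from_euler('xyz',s['orientation']).as_matrix()
for sg in(1,-1):
  for dz in(0,.011,-.011):
    X=s['ee_pos']+R@np.array([.015,sg*.034,dz]);print(sg,dz,proj(cam('scene'),X).round(1),proj(cam('side'),X).round(1),proj(c,X).round(1))
for X in([.534,.107,.069],[.534,.107,.024]):print(proj(c,X).round(1))
a=cv2.imread('pics/w1.png')[:,:,::-1]
m=np.hstack([cv2.resize(S[150:250,350:450],(400,400)),cv2.resize(D[230:380,180:330],(400,400))])
w=np.hstack([a[170:290,240:400],a[170:290,380:540]]);w=cv2.resize(w,(800,300))
cv2.imwrite('pics/m2.png',np.vstack([m,w[:200]])[:,:,::-1])
E
```

```text
mid tip scene pred [396.8 201.7]
1 0 [383.7 208. ] [248.2 292.9] [382.5 284.2]
1 0.011 [379.6 205.4] [253.3 296.3] [381.2 303. ]
1 -0.011 [387.9 210.7] [243.2 289.5] [383.7 264.8]
-1 0 [409.5 195.2] [207.2 314.2] [252.2 284.2]
-1 0.011 [405.4 192.7] [212.2 318.1] [253.3 303. ]
-1 -0.011 [413.7 197.7] [202.3 310.5] [251.  264.8]
[318.9 248.3]
[318.4 228.7]
```

View pics/m2.png

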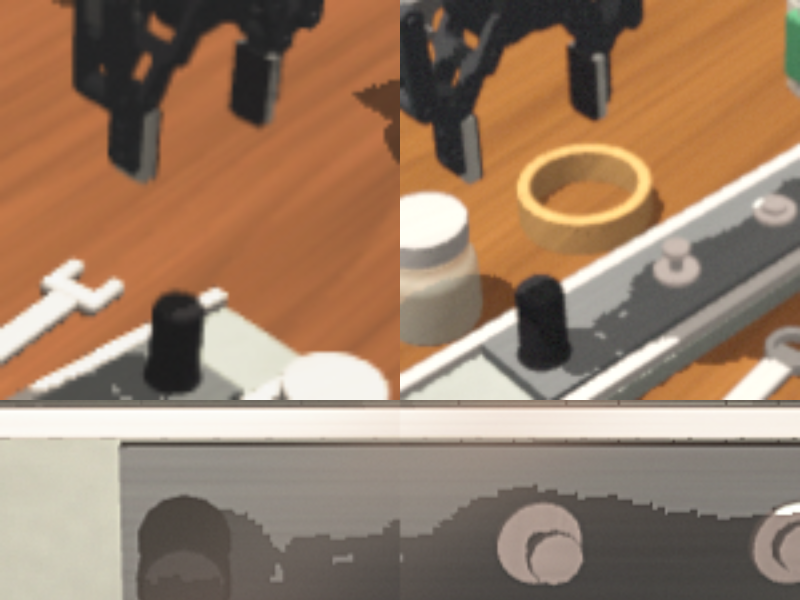

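```bash
python3 - <<'E'
from h import *
print(ctrl.finger_overhang)
cs,cd=cam('scene'),cam('side')
for n,a,b in(('L',(388.3,195.2),(254.0,273.5)),('R',(415.5,181),(206.5,298))):
    print(n,tri(cs,a,cd,b))
s=monitor.sense();R=Ro.from_euler('xyz',s['orientation']).as_matrix();print(s['ee_pos'],R.round(3),s['gripper_width'])
E
```

```text
0.025
L (array([0.53135774, 0.07058289, 0.15647753]), np.float64(0.015373539508071351))
R (array([0.54157237, 0.1458976 , 0.15558636]), np.float64(0.010691829919674383))
[0.53493456 0.1082779  0.14092306] [[ 0.002 -0.156 -0.988]
 [-0.    -0.988  0.156]
 [-1.    -0.    -0.002]] 0.7963682589886864
```

```bash
python3 - <<'E'
from h import *
s=monitor.sense();R=Ro.from_euler('xyz',s['orientation']).as_matrix()
for dx in(.015,0,-.01,-.02):
  for th in (.034,.049):
    print(dx,th,'scene L +x',proj(cam('scene'),s['ee_pos']+R@[dx,th,-.011]).round(1),'R +x',proj(cam('scene'),s['ee_pos']+R@[dx,-th,-.011]).round(1),'side R -x',proj(cam('side'),s['ee_pos']+R@[dx,-th,.011]).round(1),'L -x',proj(cam('side'),s['ee_pos']+R@[dx,th,.011]).round(1))
E
```

```text
0.015 0.034 scene L +x [387.7 210.8] R +x [413.5 197.8] side R -x [212.4 318.5] L -x [253.4 296.7]
0.015 0.049 scene L +x [381.7 213.8] R +x [419.  195.1] side R -x [202.6 323.6] L -x [261.9 292.2]
0 0.034 scene L +x [388.3 204. ] R +x [414.3 191.1] side R -x [211.4 309.2] L -x [252.9 287.7]
0 0.049 scene L +x [382.2 207. ] R +x [419.8 188.5] side R -x [201.6 314.3] L -x [261.5 283.3]
-0.01 0.034 scene L +x [388.7 199.4] R +x [414.9 186.6] side R -x [210.8 302.9] L -x [252.6 281.6]
-0.01 0.049 scene L +x [382.6 202.4] R +x [420.4 184. ] side R -x [200.9 307.9] L -x [261.2 277.2]
-0.02 0.034 scene L +x [389.  194.7] R +x [415.4 182.1] side R -x [210.1 296.5] L -x [252.3 275.4]
-0.02 0.049 scene L +x [382.9 197.7] R +x [420.9 179.4] side R -x [200.1 301.5] L -x [260.9 271.1]
```

All three views put the open fingertips 20–35 mm higher than the stated overhang implies. In xy the fingers agree with the post. I'll go down part-way, which is safe either way, and check again.

Request:
send_rows([
  {"linear": [20,0,0],"turn": [0,0,0]},
  {"linear": [40,1,0],"turn": [0,0,0]},
  {"linear": [55,1,0],"turn": [0,0,0]},
  {"linear": [65,1,0],"turn": [0,0,0]},
  {"linear": [70,1,0],"turn": [0,0,0]},
  {"linear": [70,1,0],"turn": [0,0,0]},
  {"linear": [70,1,0],"turn": [0,0,0]},
  {"linear": [70,1,0],"turn": [0,0,0]},
])

```text
time: 4.35
ee_pos: [0.5345, 0.1073, 0.0703]
orientation: [-3.018, 1.57, -0.032]
force: [-0.6, -0.8, 0.3]
gripper_width: 0.8
```

```bash
python3 - <<'E'
from h import *
s=monitor.sense();print(s['time'],s['ee_pos'],s['force'])
S=vision.camera('scene');D=vision.camera('side');W=vision.camera('wrist')
cv2.imwrite('pics/m3.png',np.vstack([np.hstack([cv2.resize(S[170:270,350:450],(400,400)),cv2.resize(D[280:400,170:290],(400,400))]),np.hstack([W[200:400,120:520],W[280:480,120:520]*0])])[:,:,::-1])
E
```

```text
4.35 [0.53446877 0.10729382 0.07032682] [-0.57893816 -0.78807615  0.27426112]
```

View pics/m3.png

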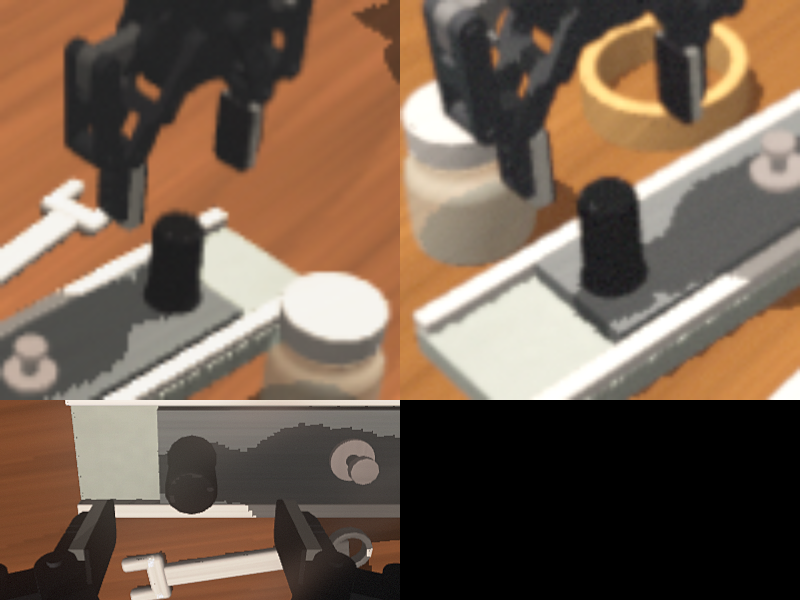

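```bash
python3 - <<'E'
from h import *
print(tri(cam('scene'),(398,219.5),cam('side'),(235,329)), tri(cam('scene'),(394,226.2),cam('side'),(232.3,336.5)))
s=monitor.sense();c=cam('wrist',s)
# wrist: pad tips corner pixels & post top
print('post top by wrist',onz(c,311,290,.069),onz(c,482,269,.044))
for dx in(.015,-.02):print(dx,[proj(c,s['ee_pos']+Ro.from_euler('xyz',s['orientation']).as_matrix()@[dx,sg*.034,dz]).round() for sg in(1,-1) for dz in(.011,-.011)])
E
```

```text
(array([0.53477286, 0.10835102, 0.08336823]), np.float64(0.012029767079438433)) (array([0.5346874 , 0.10698467, 0.06849409]), np.float64(0.0007040017397970672))
post top by wrist [0.53838755 0.10976466 0.069     ] [0.52391297 0.01750517 0.044     ]
0.015 [array([381., 303.]), array([384., 265.]), array([253., 303.]), array([251., 265.])]
-0.02 [array([395., 342.]), array([399., 297.]), array([240., 342.]), array([237., 297.])]
```

All views agree that the fingertips sit about 20 mm behind the reported TCP at this opening, so they are at z≈0.09. They are centred over the post. I need 46 mm more.

Request:
send_rows([
  {"linear": [10,0,-1],"turn": [0,0,0]},
  {"linear": [20,0,-1.5],"turn": [0,0,0]},
  {"linear": [30,0,-1.5],"turn": [0,0,0]},
  {"linear": [38,0,-1.5],"turn": [0,0,0]},
  {"linear": [44,0,-1.5],"turn": [0,0,0]},
  {"linear": [46,0,-1.5],"turn": [0,0,0]},
  {"linear": [46,0,-1.5],"turn": [0,0,0]},
  {"linear": [46,0,-1.5],"turn": [0,0,0]},
])

```text
time: 5.5
ee_pos: [0.5359, 0.1071, 0.0242]
orientation: [-2.975, 1.57, 0.01]
force: [-0.0, -1.3, 0.7]
gripper_width: 0.8
```

Request:
send_rows([
  {"linear": [0,0,0],"turn": [0,0,0]},
  {"linear": [0,0,0],"turn": [0,0,0]},
  {"linear": [0,0,0],"turn": [0,0,0]},
  {"linear": [0,0,0],"turn": [0,0,0]},
  {"linear": [0,0,0],"turn": [0,0,0]},
  {"linear": [0,0,0],"turn": [0,0,0]},
  {"linear": [0,0,0],"turn": [0,0,0]},
  {"linear": [0,0,0],"turn": [0,0,0]},
], grip=1, newtons=30)

```text
time: 6.5
ee_pos: [0.5359, 0.1076, 0.0243]
orientation: [-2.325, 1.57, 0.66]
force: [-0.8, 4.3, 5.9]
gripper_width: 0.293
```

```bash
python3 - <<'E'
from h import *
s=monitor.sense();print(s['time'],s['ee_pos'],s['force'],s['gripper_width'])
S=vision.camera('scene');D=vision.camera('side');W=vision.camera('wrist')
cv2.imwrite('pics/w4.png',W[:,:,::-1])
cv2.imwrite('pics/m4.png',np.hstack([cv2.resize(S[170:290,330:450],(400,400)),cv2.resize(D[280:400,190:310],(400,400))])[:,:,::-1])
E
```

```text
6.5 [0.53591699 0.10756062 0.02427981] [-0.78971725  4.31767357  5.91670417] 0.29342772735045713
```

View pics/m4.png

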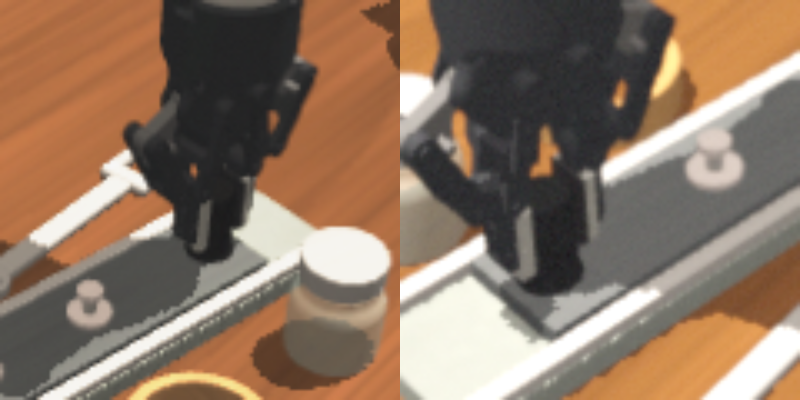

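Grip holds: 25 mm opening around the 26 mm post. Now I slide most of the way along the bed.

Request:
send_rows([
  {"linear": [0,6,0],"turn": [0,0,0]},
  {"linear": [0,20,0],"turn": [0,0,0]},
  {"linear": [0,38,0],"turn": [0,0,0]},
  {"linear": [0,56,0],"turn": [0,0,0]},
  {"linear": [0,74,0],"turn": [0,0,0]},
  {"linear": [0,90,0],"turn": [0,0,0]},
  {"linear": [0,100,0],"turn": [0,0,0]},
  {"linear": [0,105,0],"turn": [0,0,0]},
])

```text
time: 7.65
ee_pos: [0.5198, 0.0038, 0.0243]
orientation: [-2.196, 1.569, 0.788]
force: [1.4, 9.3, 3.7]
gripper_width: 0.293
```

```bash
python3 - <<'E'
from h import *
s=monitor.sense();print(s['time'],s['ee_pos'],s['force'],s['gripper_width'])
S=snap('scene','s5.png');D=snap('side','d5.png');W=snap('wrist','w5.png')
cv2.imwrite('pics/m5.png',np.hstack([cv2.resize(S[230:310,270:350],(400,400),interpolation=cv2.INTER_CUBIC),cv2.resize(D[240:340,280:380],(400,400),interpolation=cv2.INTER_CUBIC)])[:,:,::-1])
E
```

```text
7.65 [0.51976118 0.00377425 0.02428452] [1.3592126  9.25597452 3.73915004] 0.2925488254527592
```

View pics/m5.png

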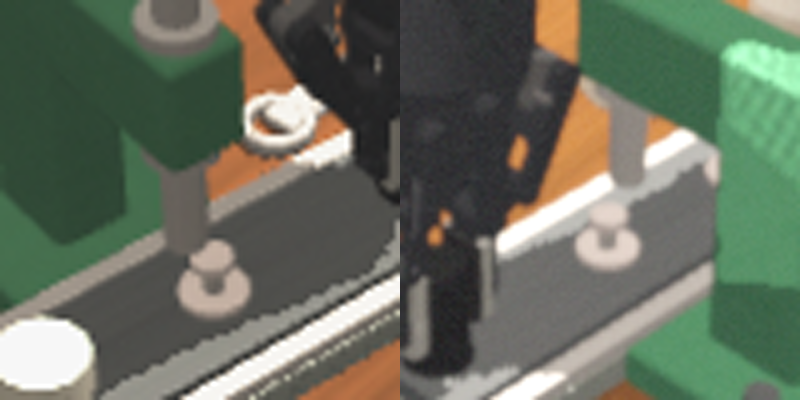

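```bash
python3 - <<'E'
from h import *
cs,cd=cam('scene'),cam('side');y=np.array([.1586,.9873])
t,e1=tri(cs,(306.8,278.8),cd,(336.6,284.6));h,e2=tri(cs,(312,280.6),cd,(331.9,292.9))
print(t,e1,h,e2)
for c,a,b in((cs,(306.8,278.8),(312,280.6)),(cd,(336.6,284.6),(331.9,292.9))):
    d=onz(c,*b,.044)[:2]-onz(c,*a,.056)[:2];print('along',d@y*1e3,'lat',d@[y[1],-y[0]]*1e3)
d=(h-t)[:2];print('tri along',d@y*1e3,'lat',d@[y[1],-y[0]]*1e3)
E
```

```text
[ 0.50133369 -0.10179969  0.05368671] 0.0015085768985874518 [ 0.50288394 -0.09088629  0.04259424] 0.001637733591005695
along 11.599502661654059 lat -0.9760245671320567
along 9.958929803839315 lat 0.6537090508712495
tri along 11.020667301234157 lat -0.20029482019660494
```

Request:
send_rows([
  {"linear": [0,3,0],"turn": [0,0,0]},
  {"linear": [0,6,0],"turn": [0,0,0]},
  {"linear": [0,9,0],"turn": [0,0,0]},
  {"linear": [0,11,0],"turn": [0,0,0]},
  {"linear": [0,11,0],"turn": [0,0,0]},
  {"linear": [0,11,0],"turn": [0,0,0]},
  {"linear": [0,11,0],"turn": [0,0,0]},
  {"linear": [0,11,0],"turn": [0,0,0]},
])

```text
time: 8.8
ee_pos: [0.518, -0.0067, 0.0243]
orientation: [-2.259, 1.569, 0.726]
force: [1.0, 7.7, 6.9]
gripper_width: 0.294
```

```bash
python3 - <<'E'
from h import *
s=monitor.sense();print(s['time'],s['ee_pos'],s['force'],s['gripper_width'])
S=snap('scene','s6.png');D=snap('side','d6.png')
cv2.imwrite('pics/m6.png',np.hstack([cv2.resize(S[255:305,285:335],(400,400),interpolation=cv2.INTER_CUBIC),cv2.resize(D[260:310,310:360],(400,400),interpolation=cv2.INTER_CUBIC)])[:,:,::-1])
cs,cd=cam('scene'),cam('side')
for c in(cs,cd):
  print([proj(c,[.5015,-.102,z]).round(1) for z in(.08,.056,.044,.027)])
E
```

```text
8.8 [ 0.51801804 -0.00673637  0.02428049] [0.97293255 7.74097639 6.89449905] 0.2943274195201896
[array([305.8, 267.7]), array([306.3, 277.9]), array([306.6, 282.8]), array([306.9, 289.7])]
[array([336.6, 271.2]), array([336.2, 283.4]), array([336. , 289.4]), array([335.7, 297.8])]
```

View pics/m6.png

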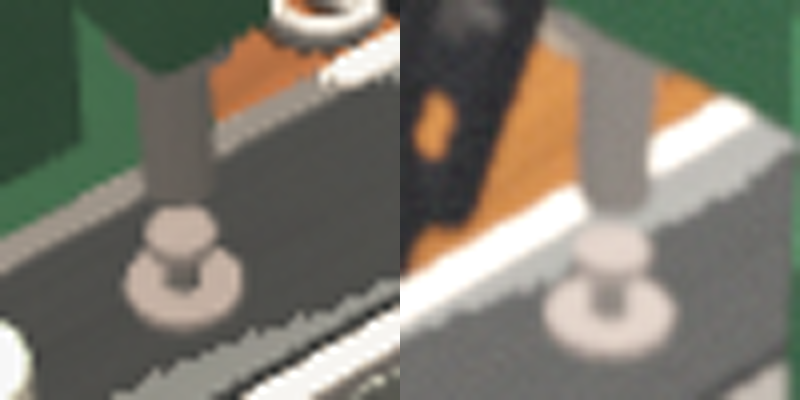

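Ram and head line up within about 0.5 mm in both views (scene centres 182 vs 181.5 expected, side 613.5 vs 613.5, in 8x-zoomed px). I release and lift.

Request:
send_rows([
  {"linear": [0,0,0],"turn": [0,0,0]},
  {"linear": [0,0,0],"turn": [0,0,0]},
  {"linear": [0,0,0],"turn": [0,0,0]},
  {"linear": [0,0,0],"turn": [0,0,0]},
  {"linear": [0,0,0],"turn": [0,0,0]},
  {"linear": [-15,0,0],"turn": [0,0,0]},
  {"linear": [-45,0,0],"turn": [0,0,0]},
  {"linear": [-90,0,0],"turn": [0,0,0]},
], grip=0.45)

```text
time: 9.9
ee_pos: [0.5165, -0.0073, 0.1146]
orientation: [-0.085, 1.569, 2.9]
force: [0.5, 0.2, -0.7]
gripper_width: 0.555
```

Request:
send_rows([
  {"linear": [-50,0,0],"turn": [0,0,0]},
  {"linear": [-100,0,0],"turn": [0,0,0]},
  {"linear": [-130,0,0],"turn": [0,0,0]},
  {"linear": [-135,20,0],"turn": [0,0,0]},
  {"linear": [-135,50,0],"turn": [0,0,0]},
  {"linear": [-135,80,0],"turn": [0,0,0]},
  {"linear": [-135,95,0],"turn": [0,0,0]},
  {"linear": [-135,95,0],"turn": [0,0,0]},
], grip=1)

```text
time: 10.9
ee_pos: [0.5026, -0.1019, 0.2493]
orientation: [-3.022, 1.57, -0.038]
force: [-0.1, -0.2, 0.2]
gripper_width: -0.001
```

```bash
python3 - <<'E'
from h import *
s=monitor.sense();print(s['time'],s['ee_pos'],s['force'],s['gripper_width'])
S=snap('scene','s7.png');D=snap('side','d7.png')
cv2.imwrite('pics/m7.png',np.vstack([np.hstack([cv2.resize(S[255:305,285:335],(300,300),interpolation=cv2.INTER_CUBIC),cv2.resize(D[260:310,310:360],(300,300),interpolation=cv2.INTER_CUBIC)]),np.hstack([cv2.resize(S[140:240,254:354],(300,300)),cv2.resize(D[140:240,290:390],(300,300))])])[:,:,::-1])
plan([.5012,-.101,.18],Rt([-.1586,-.9873]))
E
```

```text
10.9 [ 0.50260089 -0.10186958  0.24932815] [-0.09598394 -0.19062     0.17376713] -0.0006904506585606565
linear [69.   0.5  1.4] turn [ 0.2 -0.   0. ]
```

View pics/m7.png

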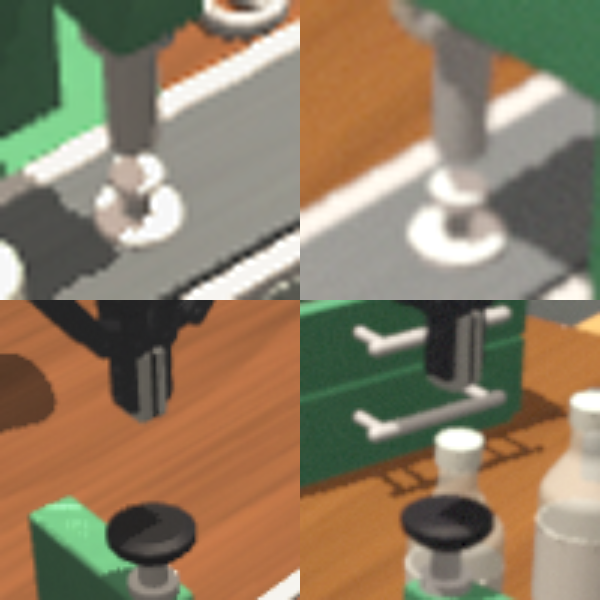

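```bash
python3 - <<'E'
from h import *
cs,cd=cam('scene'),cam('side')
print('tip',tri(cs,(301,176.5),cd,(341.5,167.5)))
print('palm',tri(cs,(254+151/3,140+ 228/3),cd,(290+147/3,140+220/3)))
E
```

```text
tip (array([ 0.49958055, -0.10144532,  0.26085147]), np.float64(0.0009874985893798891))
palm (array([ 0.49968725, -0.09888823,  0.18713846]), np.float64(0.00151694364139059))
```

Request:
send_rows([
  {"linear": [12,-1,1],"turn": [0,0,0]},
  {"linear": [28,-1,1],"turn": [0,0,0]},
  {"linear": [42,-1,1],"turn": [0,0,0]},
  {"linear": [52,-1,1],"turn": [0,0,0]},
  {"linear": [58,-1,1],"turn": [0,0,0]},
  {"linear": [61,-1,1],"turn": [0,0,0]},
  {"linear": [61,-1,1],"turn": [0,0,0]},
  {"linear": [61,-1,1],"turn": [0,0,0]},
])

```text
time: 12.0
ee_pos: [0.5021, -0.1004, 0.1883]
orientation: [2.838, 1.57, -0.46]
force: [-0.1, 0.5, 0.4]
gripper_width: -0.001
```

Request:
send_rows([
  {"linear": [2,0,0],"turn": [0,0,0]},
  {"linear": [4,0,0],"turn": [0,0,0]},
  {"linear": [6,0,0],"turn": [0,0,0]},
  {"linear": [8,0,0],"turn": [0,0,0]},
  {"linear": [9,0,0],"turn": [0,0,0]},
  {"linear": [10,0,0],"turn": [0,0,0]},
  {"linear": [10,0,0],"turn": [0,0,0]},
  {"linear": [10,0,0],"turn": [0,0,0]},
])

```text
time: 13.0
ee_pos: [0.5018, -0.1002, 0.1778]
orientation: [-0.618, 1.571, 2.367]
force: [-1.2, 0.2, 1.4]
gripper_width: 0.003
```

Request:
send_rows([
  {"linear": [1.5,0,0],"turn": [0,0,0]},
  {"linear": [3,0,0],"turn": [0,0,0]},
  {"linear": [4.5,0,0],"turn": [0,0,0]},
  {"linear": [6,0,0],"turn": [0,0,0]},
  {"linear": [7,0,0],"turn": [0,0,0]},
  {"linear": [8,0,0],"turn": [0,0,0]},
  {"linear": [8,0,0],"turn": [0,0,0]},
  {"linear": [8,0,0],"turn": [0,0,0]},
])

```text
time: 14.0
ee_pos: [0.5018, -0.1002, 0.1698]
orientation: [-1.22, 1.571, 1.765]
force: [-1.2, 1.7, 3.5]
gripper_width: -0.004
```

Request:
send_rows([
  {"linear": [1,0,0],"turn": [0,0,0]},
  {"linear": [2,0,0],"turn": [0,0,0]},
  {"linear": [3,0,0],"turn": [0,0,0]},
  {"linear": [4,0,0],"turn": [0,0,0]},
  {"linear": [5,0,0],"turn": [0,0,0]},
  {"linear": [6,0,0],"turn": [0,0,0]},
  {"linear": [6,0,0],"turn": [0,0,0]},
  {"linear": [6,0,0],"turn": [0,0,0]},
])

```text
time: 15.0
ee_pos: [0.5018, -0.1002, 0.1643]
orientation: [2.452, 1.571, -0.846]
force: [-2.6, 1.2, 7.9]
gripper_width: -0.001
```

```bash
python3 - <<'E'
from h import *
s=monitor.sense();print(s['time'],s['ee_pos'],s['force'],s['moment'])
S=snap('scene','s8.png');D=snap('side','d8.png')
m=lambda a:a.max(2)<60
for n,f,b in(('s0','s0',(285,195,325,250)),('s8','s8',(285,195,325,250)),('d0','d0',(318,195,362,250)),('d8','d8',(318,195,362,250))):
    im=cv2.imread(f'pics/{f}.png')[:,:,::-1];print(n,blob(im,b,m)[:2])
E
```

```text
15.0 [ 0.50184703 -0.10024318  0.16426635] [-2.62664109  1.15057956  7.90396942] [0.18531988 0.53222829 0.02135626]
s0 (array([290, 212,  29,  17, 121]), array([300.85950413, 222.68595041]))
s8 (array([285, 195,  38,  42, 701]), array([300.37232525, 211.81312411]))
d0 (array([326, 216,  27,   8,  75]), array([339.32      , 219.78666667]))
d8 (array([320, 195,  31,  24, 255]), array([335.57647059, 203.41960784]))
```

Force matches the pin being driven (spring plus about 4 N, ~17 mm down). I continue in small steps.

Request:
send_rows([
  {"linear": [1,0,0],"turn": [0,0,0]},
  {"linear": [2,0,0],"turn": [0,0,0]},
  {"linear": [3,0,0],"turn": [0,0,0]},
  {"linear": [4,0,0],"turn": [0,0,0]},
  {"linear": [5,0,0],"turn": [0,0,0]},
  {"linear": [5,0,0],"turn": [0,0,0]},
  {"linear": [5,0,0],"turn": [0,0,0]},
  {"linear": [5,0,0],"turn": [0,0,0]},
])

```text
time: 16.1
ee_pos: [0.5018, -0.1002, 0.1593]
orientation: [2.417, 1.571, -0.881]
force: [-3.7, 0.7, 7.2]
gripper_width: 0.002
```

Request:
send_rows([
  {"linear": [0.3,0,0],"turn": [0,0,0]},
  {"linear": [0.6,0,0],"turn": [0,0,0]},
  {"linear": [0.9,0,0],"turn": [0,0,0]},
  {"linear": [1.2,0,0],"turn": [0,0,0]},
  {"linear": [1.5,0,0],"turn": [0,0,0]},
  {"linear": [1.5,0,0],"turn": [0,0,0]},
  {"linear": [1.5,0,0],"turn": [0,0,0]},
  {"linear": [1.5,0,0],"turn": [0,0,0]},
])

```text
time: 17.1
ee_pos: [0.5019, -0.1002, 0.158]
orientation: [2.348, 1.571, -0.95]
force: [-4.4, 1.7, 8.8]
gripper_width: -0.002
```

Request:
send_rows([
  {"linear": [0.3,0,0],"turn": [0,0,0]},
  {"linear": [0.6,0,0],"turn": [0,0,0]},
  {"linear": [0.9,0,0],"turn": [0,0,0]},
  {"linear": [1.2,0,0],"turn": [0,0,0]},
  {"linear": [1.5,0,0],"turn": [0,0,0]},
  {"linear": [1.5,0,0],"turn": [0,0,0]},
  {"linear": [1.5,0,0],"turn": [0,0,0]},
  {"linear": [1.5,0,0],"turn": [0,0,0]},
])

```text
time: 18.1
ee_pos: [0.5019, -0.1003, 0.1575]
orientation: [2.334, 1.57, -0.964]
force: [-6.6, 3.0, 15.6]
gripper_width: -0.002
```

Request:
send_rows([
  {"linear": [0.3,0,0],"turn": [0,0,0]},
  {"linear": [0.6,0,0],"turn": [0,0,0]},
  {"linear": [0.9,0,0],"turn": [0,0,0]},
  {"linear": [1.0,0,0],"turn": [0,0,0]},
  {"linear": [1.0,0,0],"turn": [0,0,0]},
  {"linear": [1.0,0,0],"turn": [0,0,0]},
  {"linear": [1.0,0,0],"turn": [0,0,0]},
  {"linear": [1.0,0,0],"turn": [0,0,0]},
])

```text
time: 19.1
ee_pos: [0.502, -0.1003, 0.1574]
orientation: [2.389, 1.57, -0.909]
force: [-10.2, 3.1, 23.1]
gripper_width: 0.0
```

The press is on its stop: the height stays at 0.1574 while force climbs to 23 N. Now I let the ram rise and clear off.

Request:
send_rows([
  {"linear": [-4,0,0],"turn": [0,0,0]},
  {"linear": [-9,0,0],"turn": [0,0,0]},
  {"linear": [-14,0,0],"turn": [0,0,0]},
  {"linear": [-20,0,0],"turn": [0,0,0]},
  {"linear": [-26,0,0],"turn": [0,0,0]},
  {"linear": [-40,0,0],"turn": [0,0,0]},
  {"linear": [-70,0,0],"turn": [0,0,0]},
  {"linear": [-120,0,0],"turn": [0,0,0]},
])

```text
time: 20.1
ee_pos: [0.5007, -0.0998, 0.2745]
orientation: [-0.277, 1.567, 2.708]
force: [0.7, -1.1, -0.5]
gripper_width: -0.002
```

Request:
send_rows([
  {"linear": [-20,0,0],"turn": [0,0,0]},
  {"linear": [-30,0,0],"turn": [0,0,0]},
  {"linear": [-30,0,20],"turn": [0,0,0]},
  {"linear": [-30,0,40],"turn": [0,0,0]},
  {"linear": [-30,0,60],"turn": [0,0,0]},
  {"linear": [-30,0,60],"turn": [0,0,0]},
  {"linear": [-30,0,60],"turn": [0,0,0]},
  {"linear": [-30,0,60],"turn": [0,0,0]},
])

```text
time: 21.1
ee_pos: [0.4429, -0.091, 0.3046]
orientation: [-0.46, 1.57, 2.525]
force: [-0.1, 0.1, 0.7]
gripper_width: -0.001
```

```bash
python3 - <<'E'
from h import *
s=monitor.sense();print(s['time'],s['ee_pos'],s['force'])
S=snap('scene','s9.png');D=snap('side','d9.png');S0=cv2.imread('pics/s7.png')[:,:,::-1];D0=cv2.imread('pics/d7.png')[:,:,::-1]
for n,A,B,bs in(('scene',S,S0,{'head':(300,278,314,298),'palm':(285,200,325,236),'ram':(298,255,316,278),'bottles':(190,290,305,410),'jar_tape':(360,235,450,325)}),('side',D,D0,{'head':(326,282,348,306),'palm':(320,202,360,230),'ram':(328,265,346,286)})):
  for k,(x0,y0,x1,y1) in bs.items():
    d=np.abs(A[y0:y1,x0:x1].astype(int)-B[y0:y1,x0:x1]).max(2)>40;r=np.argwhere(d)
    print(n,k,d.sum(),'of',d.size,(r.mean(0)+[y0,x0]).round(1) if len(r) else '')
cd=cam('side')
def row(im):return im[278:306,336].astype(int).sum(1)//3
print('before',row(D0));print('after ',row(D))
print('flange/head z→row',[proj(cd,[.5015,-.102,z])[1].round(1) for z in(.027,.032,.044,.056)])
E
```

```text
21.1 [ 0.44294623 -0.09096533  0.30456543] [-0.09788951  0.05869852  0.69759315]
scene head 80 of 280 [286.  307.5]
scene palm 0 of 1440 
scene ram 0 of 414 
scene bottles 1861 of 13800 [316.4 226.5]
scene jar_tape 0 of 8100 
side head 74 of 528 [293.6 335.6]
side palm 0 of 1120 
side ram 0 of 378 
before [137 133 138 137 135 134 136 133 138 152 170 178 185 197 238 240 180 142
 113 107 110 151 232 255 255 242 170 155]
after  [131 130 134 131 134 131 130 130 134 142 149 150 151 149 156 197 215 237
 255 255 253 222 179 231 254 238 168 150]
flange/head z→row [np.float64(297.8), np.float64(295.3), np.float64(289.4), np.float64(283.4)]
```

```bash
python3 - <<'E'
from h import *
f=lambda n:cv2.Canny(cv2.GaussianBlur(cv2.imread('pics/'+n),(3,3),0),60,150)
A,B=f('s0.png'),f('s9.png')
for n,(x0,y0,x1,y1) in {'b1':(192,318,244,410),'b2':(260,294,305,384),'driver':(135,300,200,336)}.items():
    r=cv2.matchTemplate(B[y0-8:y1+8,x0-8:x1+8],A[y0:y1,x0:x1],cv2.TM_CCOEFF_NORMED);_,v,_,l=cv2.minMaxLoc(r);print(n,v,np.array(l)-8)
print(ctrl.hand_in())
E
```

```text
b1 0.770447850227356 [0 0]
b2 0.7928997874259949 [0 0]
driver 0.3045840859413147 [0 0]
the job is handed in; nothing more can be done
None
```

The job is done and handed in at about 21 s, well under the 46 s limit; `hand_in` reports no verdict. I gripped the carriage by its post and slid it about 116 mm, which put the proud rivet (the one nearest the post) under the ram. I released it, pressed the palm button down to its stop with closed fingers, then lifted clear.

**Checks that agreed**
- **Centring:** ram and pin head lined up within about 0.5 mm in both fixed views before the press. They still did after the post was released, before the press.
- **Press stroke:** the ram reached its hard stop after about 24 mm, where the wrist force rose to 23 N with no further movement.
- **Pin:** in the side view the head sits 5–6 pixels lower, which matches the 12 mm drive.
- **Ram:** its bar and the palm button are back exactly where they were before the press.
- **Bystanders:** the tape roll and jar were unchanged between just before and just after the press. The bottles matched the first picture with no shift. I did not check the wrench.

**Checks that disagreed**
- **Fingertips:** they stood about 12 mm (shut) to 20 mm (open) behind the reported TCP, not 25 mm ahead as stated. I worked from the camera views instead.
- **Wrist camera:** its points were about 4–5 mm off those from the fixed cameras, so I did not rely on it.
- **Bottle area:** it changed brightness after the press. I put this down to the arm's shadow, since the edges did not move.
- **Screwdriver:** its edge match was weak (0.30) with zero shift, so its check is inconclusive. The arm passed near it only on the first move, about 0.3 m above the bench.

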